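# Close up the battery row and hold its service lid half turned

## Robot

A 6-joint arm with a two-finger parallel gripper is mounted at the origin on the work surface. World frame = base frame: x ahead of the robot, y to its left, z up, the work surface at z = 0. Lengths are in m, angles in rad, forces in N, time in s.
With the tool pointing down it reaches from about 0.325 to 1 m from the base axis. Payload 5.1 kg.
Tool frame: the origin (TCP) lies on the centre line of the jaws, within the pads' length; the fingertips stand 19 mm ahead of it and the grasp point (between the pads) is the TCP; y points along the fingers, z is the direction in which the jaws open and shut, and the axes are right-handed (so a half turn about y gives the same grasp; the last joint's range is limited). The gripper opens to 85 mm and grips with 20 to 120 N. Pads are 22 mm wide; open, the fingers measure 114 mm over their backs; the gripper's body (76 mm by 85 mm) begins 54 mm behind the grasp point. The pads swing forward as they close: fully open they stand 13 mm farther back than shut.
Start: joints at [1.036, 0.124, 1.65, -0, 1.367, -0.083], TCP at [0.284, 0.585, 0.25] pointing down, gripper open.
Joint ranges: [-2.61, 2.61], [-1.02, 2.33], [0.03, 2.71], [-1.35, 4.49], [0.32, 2.68], [-2.91, 2.91]. Speed limits (rad/s): [2.57, 2.57, 3.14, 3.14, 3.14, 3.14].

## Interface

Orientations are given as a 3x3 rotation matrix whose columns are the frame's x, y, z axes.
In Python, from bench import get_state, capture, hand_in, find_in, mark_of gives the robot as it stands.
- The arm moves only by the tool step_arm, never from a script. Its argument "increments" is a list of rows, each a list of 3 entries, a list of its own where there are three numbers: the shift along the tool's x, y, z in units of 25 mm (1.0 is 25 mm), then the turn, a rotation vector about the tool's x, y, z in units of 5 degrees (1.0 is 5 degrees), then the closure in counts, from 0 (fully open) to 255 (shut). A call has 1 to 10 rows; each row is the pose to reach, as a shift and turn from the pose commanded when the call began, along the tool's axes at that moment; what a row does not reach only later rows make up. A row lasts 1/12 s, in which the tool goes at most 41.7 mm and 7.16 degrees, less where a joint would pass 70% of its speed; a pose out of reach is approached as far as the arm can. A call with a gripper value outside its range is refused whole. The fingers move at their own pace and stop on an object; the grip force is fixed at half the most. Time passes only in rows, so rows that repeat a pose let the fingers close. It gives the time, the measured TCP pose, the force and the opening at its end, in the units of the state.
- get_state(): the state, without advancing time (a new reading comes with each control period).
- capture(name): name is "scene" or "side" or "wrist"; returns a dict with "img" (400x640x3 uint8, red, green, blue), "K" (3x3 intrinsics, pixels), "k1" (the pictures are not rectified: a ray, as slopes to the right and down, at radius r is drawn at 1 + k1 r^2 times it, then the intrinsics apply), "R" (3x3) and "t" (3): a world point X has camera coordinates R X + t; the wrist camera has in their place "T_tool_cam" (4x4, takes a point from camera to tool coordinates, whose origin is the TCP and whose axes are the tool frame's). Camera axes: x right, y down, z forward; pixel columns grow to the right and rows downward; lengths in m; the calibration is good to about 2 mm. A picture is of the moment at which its call begins: read the wrist's pose just before it. There is no depth.
- hand_in(): hands the job in, once; it reports no verdict.
Trained networks look in the newest picture that a camera, given by its name, has taken for a name from the list of things; names that differ only in an ending like _2 or _b are one class to them, and where a whole thing is asked for, a point or a joint stands for the part that bears it (a point fixed in the world has none). Each returns a list of dicts, best first, with "confidence" (0 to 1); they miss things now and then, are a little off and sometimes report something else, mostly with a low value. They report only what shows in the picture. A call takes as long as a camera call. They do not tell look-alikes from the thing itself.
- find_in(camera, name): "centre" ([x, y, z] in m, in world coordinates, good to about 4 mm: the middle of the surface that is visible of it).
- mark_of(camera, name): "centre" ([x, y, z] in m, in world coordinates, good to about 4 mm: a listed point, or the origin of a listed thing).
The state is a dict: "clock": time; "joints": joint angles; "dq": joint speeds; "joint_torque": joint torques, N m; "position": TCP position; "tcp_rot": TCP orientation; "wrist_force": force on the tool from outside, world axes, zero at the start; "ft_torque": the same for the moment, N m; "opening": finger opening in m.
Only numpy, scipy, OpenCV 4.12 (cv2) and the standard library are available. Lean on these libraries where they do the work, as an engineer would, in place of code of your own. Each camera call takes 0.05 s, during which the arm holds its last target. There are 200 camera calls.

## Task

Push the loose battery module along its tray until it sits flush against the bolted-down module, with no gap left. Then take the service lid (the cap with the bar grip, not the one with the round knob), put it fully down into the bayonet socket on the bolted-down module, and twist it clockwise seen from above until its bar points at the long halfway marks, 45 degrees from the entry slots, without going on to the lock click. Finish still gripping the lid and holding it there, as its spring would turn it back, and leave the other things on the bench where they are.

Things in the scene. Friction and masses are not known exactly. Their poses are not given: they have to be found in the camera images.
- tray: Aluminium tray fixed to the bench; origin at bench level, z up, floor at z = 8 mm, x -125..75, y -165..180 mm. Two steel rails 20 mm high along its y leave a channel 84 mm wide centred on x = 0, open at the +y end. The bolted-down module (80 mm wide, under a grey deck 100 mm wide with its top at z = 78) fills it from y = -147.5 to -40.5 mm. Two spare cells stand at its -x side.
- mate_face (a point): Centre of the bolted-down module's face that the loose module must meet (tray frame 0, -40.5, 41 mm); axes as the tray's. The face looks to the tray's +y.
- module: Loose battery module in the tray channel: 12 grey metal cells with steel end plates, 80 (x) x 86 (y) x 66 (z) mm, about 0.65 kg. Origin: centre of its underside; axes as the tray's within a few degrees. It starts 30 to 65 mm from the bolted-down module and goes in the tray's -y direction. Mating face at its y = -43 mm, pushing face at y = +43 mm; the channel beyond is free.
- module_face_l (a point): Point on the loose module's mating face, 38 mm to its -x side, at mid height. Flush when its tray-frame y is -40.5 mm.
- module_face_r (a point): Point on the loose module's mating face, 38 mm to its +x side, at mid height. Flush when its tray-frame y is -40.5 mm.
- socket (a point): Centre of the bayonet socket at the level of its collar's top (tray frame 0, -94, 102 mm); axes as the tray's. White collar, 80 mm across, 24 mm tall, on the deck. Opening 45 mm across plus two entry slots 14 mm wide out to 33 mm from the axis along tray +x and -x. Lips between the slots 6 mm thick, 18 mm free below. Inner stops, 7 mm off the slots' centre line, block anticlockwise turning.
- slot (a point): Outer end of the +x entry slot at the collar's top, 33 mm from the socket's axis (the other slot is half a turn round). Enter with the lid's x axis along the tray's x, either way round. Short raised marks (5 mm) on the collar's outside stand at both slots and at the locked places, 90 degrees clockwise of them.
- halfway (a point): Tip of one long raised mark (10 mm) on the collar's outside, near its top, 49 mm from the socket's axis and 45 degrees clockwise (seen from above) of the +x slot; its twin is half a turn round. The lid's bar (lid x) points at these two at halfway: lid yaw = tray yaw - 45 degrees (or + 135).
- lid: Service lid, grey plastic, 0.12 kg. Origin: centre of its underside, z up. Stem 40 mm dia, z 0-14 mm, with two lugs at its foot (z 0-6, 8 mm wide, out to 29 mm along lid +x and -x); flange 68 mm dia, z 14-22; bar grip 56 mm along x, 12 mm along y, z 22-52. A half turn gives the same lid. Stands on the bench at the robot's right; place swapped at random with the blanking cap.
- lid_flange (a point): Centre of the lid flange's underside, on the lid's axis 14 mm above its origin; axes as the lid's. Fully down it meets socket (flange on collar). Once turned under the lips the lid has 2 mm of up-and-down play.
- rotor (a joint): Sprung brass contact rotor hidden in the socket; value in rad, 0 at rest, growing as the lid's lugs turn it clockwise (it follows after about 0.11 rad of lid turn, so about 0.67 with the lid halfway). Its spring turns the lid back with 0.04 N m at the start, 0.075 N m at halfway.
- latch (a joint): Sprung steel ball in the socket wall that makes the lock click; travel in m, 0 at rest. A lug begins to press it back once the lid is turned beyond about 67 degrees; at 45 degrees it is untouched.
- blank_cap: Blanking cap, a bystander: grey plastic, flange 68 mm diameter like the lid's, same stem without lugs, but a round knob 26 mm in diameter on top (z 22 to 44 mm). Origin: centre of its underside.
- cell_a: Bystander: spare cell standing upright on the tray, 21 mm diameter, 70 mm tall. Origin: centre of its underside.
- cell_b: Bystander: spare cell standing upright on the tray, 21 mm diameter, 70 mm tall. Origin: centre of its underside.
- bolt_cup: Bystander: steel cup on the bench, 70 mm across, 50 mm tall. Origin: centre of its underside.
- meter: Bystander: black hand meter lying on the bench, 90 x 150 x 35 mm. Origin: centre of its underside.
Mind the look-alikes: they are no part of the job. Leave any blue, purple or yellow look-alike of the lid alone.

How it is judged:
By the outcome, as a careful person would: the job done as asked, in the order asked, and still so for the second after the job is handed in, while the arm keeps its last pose, push and grip.
It also fails if it takes over 61 s, if anything falls off the work surface, if the arm or the gripper's body presses on something with over 40 N, if the wrist force passes 120 N, or if a joint passes its speed limit or range.

## Working session

There is one attempt and no reset: what is moved stays moved. The work goes in short steps, Python scripts to look and compute and a tool call to move; the robot and the scene stay as the last step left them, time stands still between calls to the robot, and variables do not carry over. Pictures are saved under pics/ and viewed, about 8 in all and at most 12, crops included, and the job is handed in when it is done.

Besides the shell and the picture viewer there is one more tool, called after "Request:" as name([rows], argument=value, ...), one row to a line, values as JSON. step_arm: Moves the arm, as the interface text tells. Its arguments: {"type":"object","properties":{"increments":{"type":"array"}},"required":["increments"]}

```bash
mkdir -p pics; cat > h.py <<'E'
import numpy as np, cv2
from bench import get_state, capture, hand_in, find_in, mark_of
def save(c,n): cv2.imwrite('pics/'+n, c['img'][:,:,::-1])
def cam(c):
    if 'R' in c: return np.array(c['R']),np.array(c['t'])
    s=get_state(); T=np.eye(4); T[:3,:3]=s['tcp_rot']; T[:3,3]=s['position']
    M=np.linalg.inv(T@np.array(c['T_tool_cam'])); return M[:3,:3],M[:3,3]
def pix(c,X,Rt=None):
    R,t=Rt or cam(c); p=R@np.array(X)+t; s=p[:2]/p[2]; s=s*(1+c['k1']*(s@s)); K=np.array(c['K']); return K[:2,:2]@s+K[:2,2]
def onz(c,uv,z,Rt=None):
    R,t=Rt or cam(c); K=np.array(c['K'])
    s=cv2.undistortPoints(np.array([[uv]],float),K,np.array([c['k1'],0,0,0.]))[0,0]
    d=R.T@np.array([s[0],s[1],1]); o=-R.T@t; return o+d*(z-o[2])/d[2]
E
python3 - <<'E'
from h import *
np.set_printoptions(precision=4,suppress=True)
s=get_state(); print(s['clock'],s['position'],s['tcp_rot'],s['wrist_force'])
for cn in ['scene','side']:
    c=capture(cn); save(c,cn+'0.png'); print(cn,-np.array(c['R']).T@c['t'])
    for n in ['mate_face','module_face_l','module_face_r','module','socket','slot','halfway','lid','lid_flange','blank_cap','tray','cell_a','bolt_cup','meter']:
        for r in mark_of(cn,n)[:3]: print(n,r['confidence'],np.array(r['centre']),pix(c,r['centre']).round())
E
```

```text
0.0 [0.2835 0.5843 0.249 ] [[ 0.8997 -0.0011  0.4366]
 [-0.4366 -0.0018  0.8997]
 [-0.0002 -1.     -0.0021]] [ 0.1285  0.5418 -0.3165]
scene [1.0623 0.2382 1.1216]
mate_face 0.88 [0.5819 0.0392 0.0421] [327. 233.]
module_face_l 0.73 [0.5412 0.0702 0.0418] [343. 226.]
module_face_l 0.6 [0.6194 0.0746 0.0403] [333. 250.]
module_face_r 0.73 [0.5412 0.0702 0.0418] [343. 226.]
module_face_r 0.6 [0.6194 0.0746 0.0403] [333. 250.]
module 0.92 [0.5785 0.1145 0.0058] [352. 248.]
socket 0.82 [ 0.5772 -0.0189  0.0986] [308. 215.]
socket 0.46 [0.4767 0.1285 0.0137] [369. 219.]
slot 0.55 [ 0.6115 -0.0148  0.1049] [304. 225.]
halfway 0.59 [ 0.6138 -0.0508  0.0975] [292. 222.]
lid 0.68 [ 0.3364 -0.2656 -0.0041] [272. 144.]
lid 0.67 [ 0.4349 -0.1534 -0.0021] [289. 178.]
lid 0.65 [ 0.4265 -0.3799 -0.0001] [227. 152.]
lid_flange 0.83 [ 0.4531 -0.2623  0.0149] [255. 168.]
lid_flange 0.77 [ 0.4329 -0.1525  0.0147] [289. 175.]
lid_flange 0.61 [ 0.3356 -0.2665  0.0155] [271. 140.]
blank_cap 0.85 [ 0.6288 -0.2548 -0.0011] [229. 217.]
blank_cap 0.39 [ 0.6081 -0.011   0.1058] [306. 224.]
tray 0.83 [0.5814 0.
[... 889 characters left out ...]
355. 208.]
halfway 0.49 [0.5802 0.0436 0.0416] [336. 206.]
lid 0.95 [ 0.332  -0.3991  0.0004] [263. 355.]
lid 0.84 [ 0.4531 -0.2603 -0.0002] [309. 300.]
lid 0.79 [ 0.4283 -0.3794 -0.0007] [306. 341.]
lid_flange 0.84 [ 0.4322 -0.386   0.0145] [308. 339.]
lid_flange 0.84 [ 0.4333 -0.1528  0.0134] [295. 266.]
lid_flange 0.68 [ 0.3388 -0.269   0.0142] [262. 304.]
blank_cap 0.94 [ 0.6272 -0.2575  0.0018] [378. 289.]
tray 0.58 [0.5771 0.0784 0.0031] [333. 209.]
cell_a 0.64 [0.4775 0.1846 0.0074] [296. 191.]
cell_a 0.57 [0.4802 0.1274 0.0111] [299. 201.]
bolt_cup 0.96 [ 0.5564 -0.4057 -0.0001] [365. 343.]
meter 0.96 [0.527  0.4563 0.0001] [300. 149.]
meter 0.25 [ 0.556  -0.402  -0.0004] [364. 342.]
```

```bash
python3 - <<'E'
import cv2,numpy as np
a=cv2.imread('pics/scene0.png'); b=cv2.imread('pics/side0.png')
x=cv2.resize(a[90:290,170:430],(780,600),interpolation=cv2.INTER_CUBIC); cv2.imwrite('pics/s1.png',x)
y=cv2.resize(b[180:380,200:460],(780,600),interpolation=cv2.INTER_CUBIC); cv2.imwrite('pics/s2.png',y)
E
```

```text
(no output)
```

View pics/s1.png

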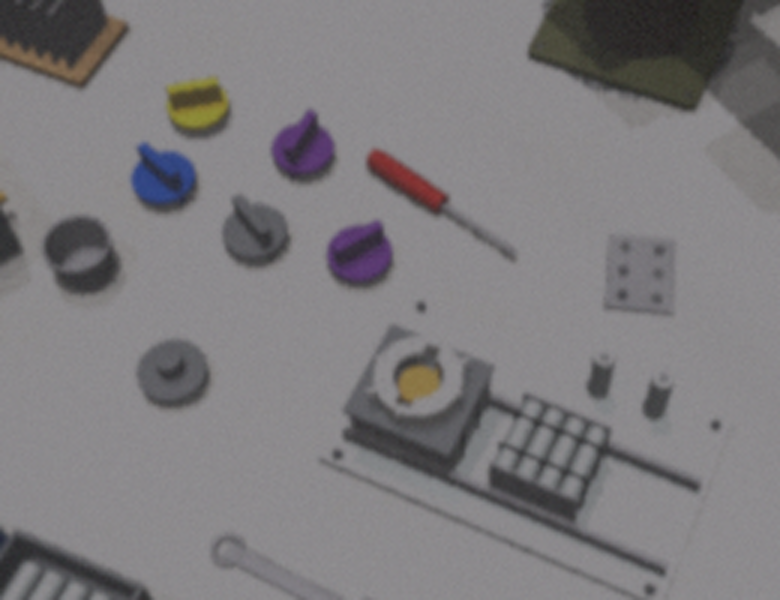

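View pics/s2.png

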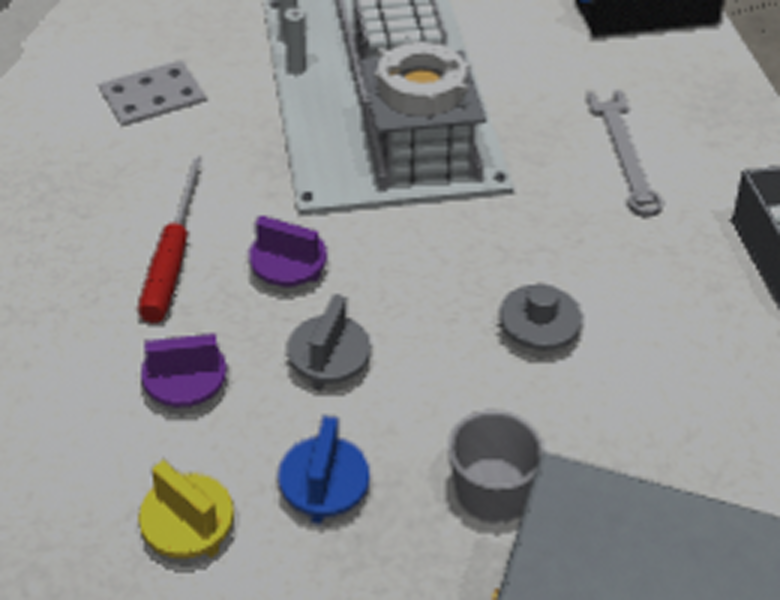

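Request:
step_arm([
  [[17.4,0,-8.6],[0,13.2,0],120],
  [[17.4,0,-8.6],[0,13.2,0],120],
  [[17.4,0,-8.6],[0,13.2,0],120],
  [[17.4,0,-8.6],[0,13.2,0],120],
  [[17.4,0,-8.6],[0,13.2,0],120],
  [[17.4,0,-8.6],[0,13.2,0],120],
  [[17.4,0,-8.6],[0,13.2,0],120],
  [[17.4,0,-8.6],[0,13.2,0],120],
  [[17.4,0,-8.6],[0,13.2,0],120],
  [[17.4,0,-8.6],[0,13.2,0],120],
])

```text
clock: 2.33
position: [0.5402, 0.2538, 0.2506]
tcp_rot: [[-0.038, 0.001, 0.999], [-0.999, 0.0, -0.038], [-0.0, -1.0, 0.001]]
wrist_force: [0.2, -0.9, 0.0]
opening: 0.0456
```

Request:
step_arm([
  [[0,0,0],[0,0,0],120],
])

```text
clock: 2.42
position: [0.5428, 0.2502, 0.2505]
tcp_rot: [[-0.041, 0.002, 0.999], [-0.999, -0.002, -0.04], [0.002, -1.0, 0.002]]
wrist_force: [0.3, 0.5, 0.5]
opening: 0.0455
```

```bash
python3 - <<'E'
from h import *
np.set_printoptions(precision=4,suppress=True)
s=get_state(); c=capture('wrist'); save(c,'w1.png'); print(s['position'],np.array(c['T_tool_cam']), c['K'],c['k1'])
Rt=cam(c); print(-Rt[0].T@Rt[1])
for n in ['mate_face','module_face_l','module','socket','slot','halfway','tray','cell_a']:
    for r in mark_of('wrist',n)[:3]: print(n,r['confidence'],np.array(r['centre']),pix(c,r['centre'],Rt).round())
E
```

```text
[0.5428 0.2502 0.2505] [[-0.0001  0.9608  0.2773 -0.0695]
 [ 0.0002 -0.2773  0.9608 -0.1235]
 [ 1.      0.0001 -0.0001  0.0004]
 [ 0.      0.      0.      1.    ]] [[321.2448   0.     323.7374]
 [  0.     321.2448 199.3037]
 [  0.       0.       1.    ]] -0.02227319387937793
[0.5442 0.3221 0.3738]
mate_face 0.58 [0.5806 0.0405 0.041 ] [362. 341.]
module_face_l 0.93 [0.5456 0.0689 0.0441] [333. 325.]
module_face_l 0.83 [0.6185 0.0685 0.0415] [393. 321.]
module 0.62 [0.5806 0.1114 0.0045] [358. 276.]
cell_a 0.75 [0.4826 0.1299 0.0042] [281. 265.]
cell_a 0.57 [0.4766 0.186  0.011 ] [272. 226.]
```

View pics/w1.png

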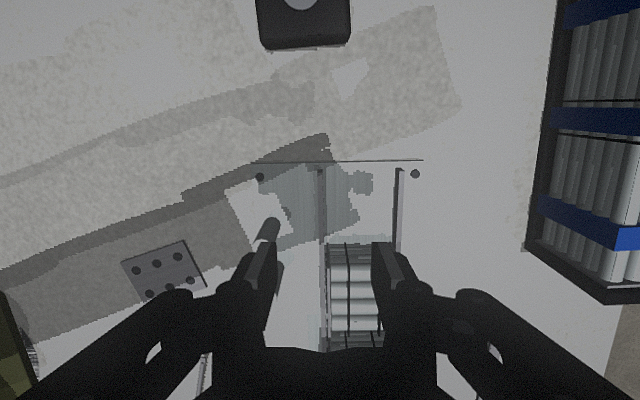

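```bash
python3 - <<'E'
from h import *
np.set_printoptions(precision=4,suppress=True)
c=capture('wrist'); Rt=cam(c)
for uv,z in [((255,161.5),.008),((422,159.5),.008),((260,177),.008),((415,174),.008),((324,170),.028),((326,320),.028),((396,170),.028)]: print(uv,onz(c,uv,z,Rt))
a=onz(c,(260,177),.008,Rt);b=onz(c,(415,174),.008,Rt);print(np.degrees(np.arctan2(*(b-a)[1::-1])))
x=cv2.resize(c['img'][150:350,230:470,::-1],(720,600),interpolation=cv2.INTER_CUBIC);cv2.imwrite('pics/w1c.png',x)
E
```

```text
(255, 161.5) [0.4605 0.268  0.008 ]
(422, 159.5) [0.6521 0.2645 0.008 ]
(260, 177) [0.4647 0.2497 0.008 ]
(415, 174) [0.6448 0.2477 0.008 ]
(324, 170) [0.5394 0.2595 0.028 ]
(326, 320) [0.5361 0.0678 0.028 ]
(396, 170) [0.6181 0.2571 0.028 ]
-0.6377736526724888
```

View pics/w1c.png

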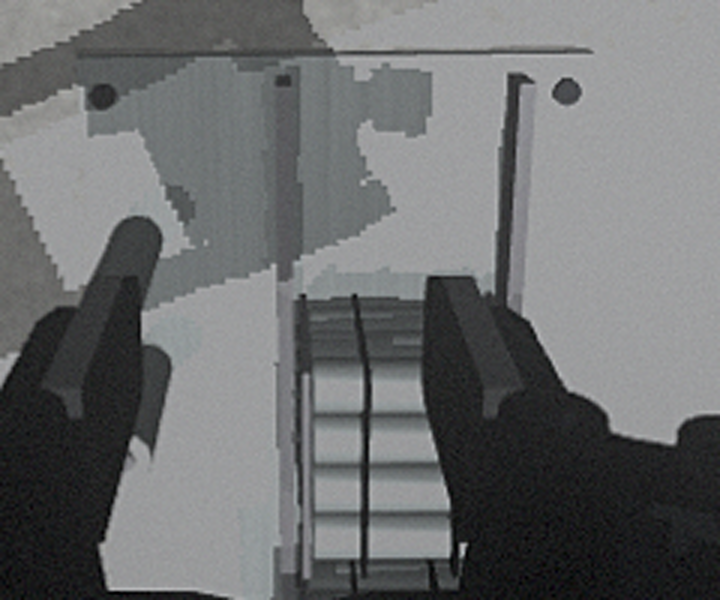

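Request:
step_arm([
  [[1.7,0,1.6],[0,-0.27,0],120],
  [[1.7,1.5,1.6],[0,-0.27,0],120],
  [[1.7,3,1.6],[0,-0.27,0],120],
  [[1.7,4.5,1.6],[0,-0.27,0],120],
  [[1.7,6,1.6],[0,-0.27,0],120],
  [[1.7,7,1.6],[0,-0.27,0],120],
  [[1.7,7.8,1.6],[0,-0.27,0],120],
  [[1.7,7.8,1.6],[0,-0.27,0],120],
  [[1.7,7.8,1.6],[0,-0.27,0],120],
])

```text
clock: 3.67
position: [0.5768, 0.212, 0.0542]
tcp_rot: [[-0.009, -0.003, 1.0], [-1.0, -0.001, -0.009], [0.001, -1.0, -0.003]]
wrist_force: [-0.0, -0.7, 0.3]
opening: 0.0454
```

```bash
python3 - <<'E'
from h import *
s=get_state();print(s['position'],s['tcp_rot'],s['wrist_force'])
E
```

```text
[0.57677832 0.21198952 0.05420542] [[-8.63409605e-03 -2.76841193e-03  9.99958893e-01]
 [-9.99962448e-01 -7.21033549e-04 -8.63612294e-03]
 [ 7.44912256e-04 -9.99995908e-01 -2.76208250e-03]] [-0.0491855  -0.72781889  0.25733485]
```

Request:
step_arm([
  [[0.8,0,0.17],[0,0.1,0],120],
  [[1.4,0,0.17],[0,0.1,0],120],
  [[1.6,0,0.17],[0,0.1,0],120],
  [[1.8,0,0.17],[0,0.1,0],120],
  [[2.0,0,0.17],[0,0.1,0],120],
  [[2.2,0,0.17],[0,0.1,0],120],
  [[2.4,0,0.17],[0,0.1,0],120],
  [[2.55,0,0.17],[0,0.1,0],120],
])

```text
clock: 4.33
position: [0.5827, 0.1496, 0.0576]
tcp_rot: [[-0.019, 0.004, 1.0], [-1.0, 0.004, -0.019], [-0.004, -1.0, 0.004]]
wrist_force: [0.5, 6.5, 3.3]
opening: 0.0452
```

Request:
step_arm([
  [[0.1,0,0],[0,0,0],120],
  [[0.2,0,0],[0,0,0],120],
  [[0.25,0,0],[0,0,0],120],
  [[0.3,0,0],[0,0,0],120],
])

```text
clock: 4.67
position: [0.5826, 0.1424, 0.0576]
tcp_rot: [[-0.019, 0.004, 1.0], [-1.0, 0.004, -0.019], [-0.004, -1.0, 0.004]]
wrist_force: [-0.2, 6.9, 2.4]
opening: 0.0452
```

Request:
step_arm([
  [[0.05,0,0],[0,0,0],120],
  [[0.1,0,0],[0,0,0],120],
  [[0.15,0,0],[0,0,0],120],
])

```text
clock: 4.92
position: [0.5826, 0.1387, 0.0576]
tcp_rot: [[-0.018, 0.004, 1.0], [-1.0, 0.004, -0.018], [-0.004, -1.0, 0.004]]
wrist_force: [-0.4, 7.6, 3.2]
opening: 0.0454
```

Request:
step_arm([
  [[0.05,0,0],[0,0,0],120],
  [[0.1,0,0],[0,0,0],120],
])

```text
clock: 5.08
position: [0.5825, 0.1362, 0.0576]
tcp_rot: [[-0.018, 0.004, 1.0], [-1.0, 0.004, -0.018], [-0.004, -1.0, 0.004]]
wrist_force: [-0.5, 6.5, 2.8]
opening: 0.0452
```

Request:
step_arm([
  [[0.05,0,0],[0,0,0],120],
  [[0.1,0,0],[0,0,0],120],
])

```text
clock: 5.25
position: [0.5826, 0.1343, 0.0576]
tcp_rot: [[-0.019, 0.004, 1.0], [-1.0, 0.005, -0.019], [-0.006, -1.0, 0.004]]
wrist_force: [1.3, 13.9, 1.4]
opening: 0.0451
```

Request:
step_arm([
  [[0.04,0,0],[0,0,0],120],
  [[0.08,0,0],[0,0,0],120],
])

```text
clock: 5.42
position: [0.5827, 0.1343, 0.0577]
tcp_rot: [[-0.02, 0.005, 1.0], [-1.0, 0.01, -0.02], [-0.01, -1.0, 0.005]]
wrist_force: [1.3, 20.5, 0.7]
opening: 0.0454
```

Request:
step_arm([
  [[0.05,0,0],[0,0,0],120],
  [[0.1,0,0],[0,0,0],120],
  [[0.15,0,0],[0,0,0],120],
  [[0.15,0,0],[0,0,0],120],
])

```text
clock: 5.75
position: [0.5827, 0.1342, 0.0578]
tcp_rot: [[-0.02, 0.006, 1.0], [-1.0, 0.016, -0.02], [-0.016, -1.0, 0.006]]
wrist_force: [2.9, 32.0, -2.3]
opening: 0.045
```

```bash
python3 - <<'E'
from h import *
np.set_printoptions(precision=4,suppress=True)
s=get_state();print(s['position'],s['wrist_force'],s['ft_torque'])
for cn in ['scene','side']:
    c=capture(cn); save(c,cn+'1.png')
    for n in ['mate_face','module_face_l','module','socket']:
        for r in mark_of(cn,n)[:2]: print(cn,n,r['confidence'],np.array(r['centre']))
    Rt=cam(c)
    for n,v in [('a',[.575,-.017,.1])]: print(pix(c,v,Rt))
a=cv2.imread('pics/scene1.png')[190:270,270:400]; b=cv2.imread('pics/side1.png')[165:245,280:410]
cv2.imwrite('pics/f.png',np.vstack([cv2.resize(i,(487,300),interpolation=cv2.INTER_CUBIC) for i in (a,b)]))
E
```

```text
[0.5827 0.1342 0.0578] [ 2.8917 31.9693 -2.3234] [ 4.4822 -0.2149 -0.0368]
scene mate_face 0.58 [0.5791 0.0356 0.0423]
scene module_face_l 0.91 [0.6218 0.0341 0.0414]
scene module_face_l 0.59 [0.543  0.0402 0.0433]
scene module 0.78 [0.5822 0.0831 0.003 ]
scene module 0.33 [0.6186 0.0379 0.0399]
scene socket 0.94 [ 0.5754 -0.0166  0.0989]
[309.0582 214.4669]
side mate_face 0.69 [0.581  0.0427 0.0439]
side module_face_l 0.58 [0.541  0.0348 0.0377]
side module 0.69 [0.5814 0.0796 0.0092]
side socket 0.81 [ 0.5758 -0.0138  0.0974]
side socket 0.51 [ 0.4568 -0.2646  0.0124]
[339.0918 202.4788]
```

View pics/f.png

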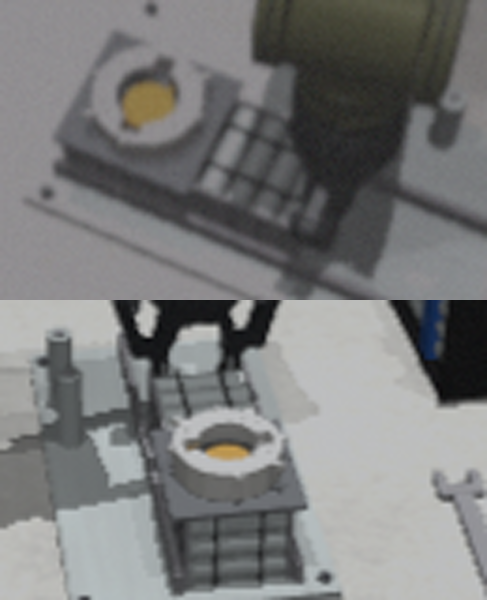

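Request:
step_arm([
  [[-0.4,0,0],[0,0,0],120],
  [[-1.2,0,0],[0,0,0],120],
  [[-1.6,-1,0],[0,0,0],120],
  [[-1.6,-2.6,0],[0,0,0],120],
  [[-1.6,-4.2,0],[0,0,0],120],
  [[-1.6,-5.8,0],[0,0,0],120],
  [[-1.6,-7.4,0],[0,0,0],120],
  [[-1.6,-7.8,0],[0,0,0],120],
])

```text
clock: 6.92
position: [0.5848, 0.1667, 0.2604]
tcp_rot: [[-0.018, 0.014, 1.0], [-1.0, 0.003, -0.018], [-0.003, -1.0, 0.014]]
wrist_force: [1.2, 0.2, 1.8]
opening: 0.0451
```

```bash
python3 - <<'E'
from h import *
np.set_printoptions(precision=4,suppress=True)
s=get_state();print(s['position'],s['joints'],s['tcp_rot'])
for cn,p,q in [('scene',(249.3,156.7),(259.3,170)),('side',(313.3,279),(307.3,295))]:
    c=capture(cn);a=onz(c,p,.052);b=onz(c,q,.052);d=a-b;print(cn,a,b,np.degrees(np.arctan2(d[1],d[0])))
    for n in ['module_face_l']:
        for r in mark_of(cn,n)[:2]: print(cn,n,r['confidence'],np.array(r['centre']))
E
```

```text
[0.5848 0.1667 0.2604] [ 0.1895  0.0185  1.7444 -0.      1.3645  0.2073] [[-0.0178  0.014   0.9997]
 [-0.9998  0.0027 -0.0178]
 [-0.0029 -0.9999  0.0139]]
scene [ 0.4436 -0.2801  0.052 ] [ 0.4747 -0.229   0.052 ] -121.31326340127752
scene module_face_l 0.88 [0.6193 0.036  0.0409]
scene module_face_l 0.76 [0.5433 0.0392 0.0409]
side [ 0.4669 -0.2441  0.052 ] [ 0.4452 -0.292   0.052 ] 65.70294483661127
side module_face_l 0.54 [0.5419 0.0355 0.0388]
side module_face_l 0.53 [0.6151 0.0411 0.0376]
```

Request:
step_arm([
  [[17.2,0.4,-5],[-0.16,5.4,0],0],
  [[17.2,0.4,-5],[-0.16,5.4,0],0],
  [[17.2,0.4,-5],[-0.16,5.4,0],0],
  [[17.2,0.4,-5],[-0.16,5.4,0],0],
  [[17.2,0.4,-5],[-0.16,5.4,0],0],
  [[17.2,0.4,-5],[-0.16,5.4,0],0],
  [[17.2,0.4,-5],[-0.16,5.4,0],0],
  [[17.2,0.4,-5],[-0.16,5.4,0],0],
  [[17.2,0.4,-5],[-0.16,5.4,0],0],
  [[17.2,0.4,-5],[-0.16,5.4,0],0],
])

```text
clock: 7.95
position: [0.456, -0.2328, 0.2377]
tcp_rot: [[-0.47, -0.018, 0.882], [-0.883, 0.006, -0.47], [0.003, -1.0, -0.019]]
wrist_force: [1.0, -0.2, -0.8]
opening: 0.0853
```

```bash
python3 - <<'E'
from h import *
np.set_printoptions(precision=4,suppress=True)
c=capture('wrist');s=get_state();print(s['clock'],s['position'],s['dq'],s['tcp_rot'])
c=capture('wrist');Rt=cam(c);save(c,'w2.png')
for n in ['lid','lid_flange']:
    for r in mark_of('wrist',n)[:4]: print(n,r['confidence'],np.array(r['centre']),pix(c,r['centre'],Rt).round())
E
```

```text
8.0 [ 0.454  -0.2389  0.2376] [ 0.0983 -0.0127  0.0102  0.0657  0.0262  0.1697] [[-0.475  -0.0197  0.8797]
 [-0.8799  0.0014 -0.4751]
 [ 0.0081 -0.9998 -0.0181]]
lid 0.82 [ 0.3366 -0.2678  0.0035] [253. 239.]
lid 0.71 [ 0.3313 -0.4001  0.0021] [303. 322.]
lid 0.69 [ 0.4521 -0.2627 -0.0009] [336. 191.]
lid 0.66 [ 0.4365 -0.1548 -0.0004] [277. 113.]
lid_flange 0.98 [ 0.3305 -0.2669  0.0165] [246. 245.]
lid_flange 0.85 [ 0.3318 -0.3978  0.0112] [302. 325.]
lid_flange 0.81 [ 0.4309 -0.3819  0.009 ] [366. 283.]
lid_flange 0.68 [ 0.434  -0.152   0.0094] [272. 112.]
```

View pics/w2.png

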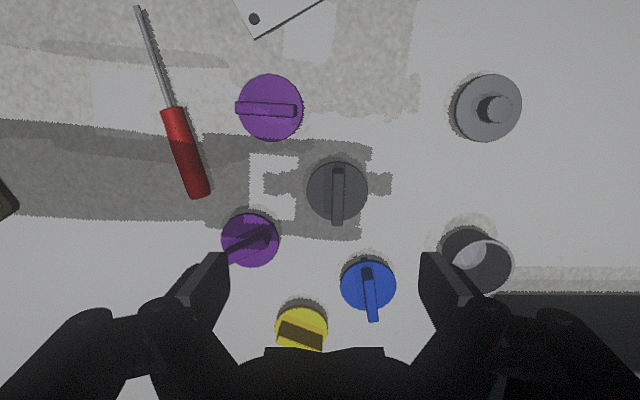

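```bash
cat >> h.py <<'E'
def lidpts(x,y,yaw,z0=0):
    c,s=np.cos(yaw),np.sin(yaw); R=np.array([[c,-s,0],[s,c,0],[0,0,1]])
    bar=[[sx*.028,sy*.006,.052] for sx,sy in ((1,1),(1,-1),(-1,-1),(-1,1))]
    t=np.linspace(0,2*np.pi,60); fl=[[.034*np.cos(a),.034*np.sin(a),.022] for a in t]
    return [(np.array(p)@R.T)+[x,y,z0] for p in (bar,fl)]
def overlay(c,Rt,polys,crop,name,k=6):
    u0,v0,u1,v1=crop; im=cv2.resize(c['img'][v0:v1,u0:u1,::-1],None,fx=k,fy=k,interpolation=cv2.INTER_CUBIC)
    for P in polys:
        q=np.array([pix(c,p,Rt) for p in P]); q=((q-[u0,v0]+.5)*k).astype(int)
        cv2.polylines(im,[q],True,(0,255,0),1)
    cv2.imwrite('pics/'+name,im)
E
python3 - <<'E'
from h import *
c=capture('wrist');Rt=cam(c);print(get_state()['position'])
overlay(c,Rt,lidpts(.4525,-.2620,np.radians(62)),(290,140,390,240),'l1.png')
E
```

```text
[ 0.45741841 -0.23119675  0.23863923]
```

View pics/l1.png

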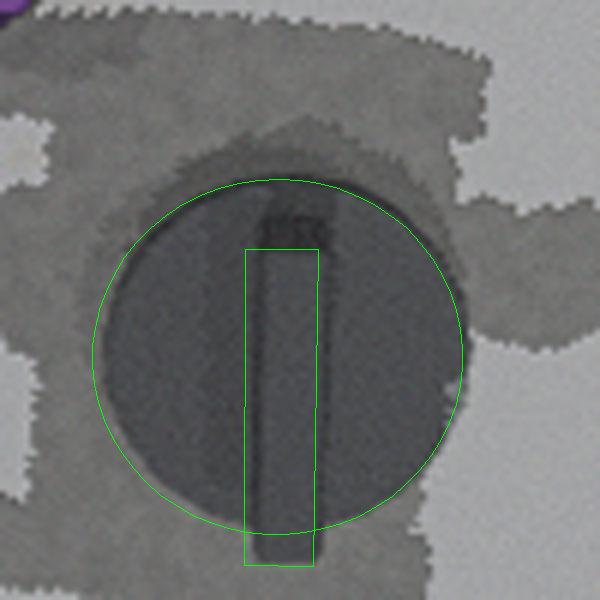

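```bash
cat >> h.py <<'E'
from scipy.spatial.transform import Rotation as Ro
def plan(target,hdeg):
    s=get_state(); R=np.array(s['tcp_rot']); h=np.radians(hdeg)
    z=np.array([np.cos(h),np.sin(h),0]); y=np.array([0,0,-1.]); G=np.column_stack([np.cross(y,z),y,z])
    d=R.T@(np.array(target)-s['position'])/.025; r=Ro.from_matrix(R.T@G).as_rotvec(degrees=True)/5
    print('clock',s['clock'],'pos',np.round(s['position'],4),'h',np.degrees(np.arctan2(R[1,2],R[0,2])).round(2),'y',R[:,1].round(4),'F',np.round(s['wrist_force'],1),'| shift',d.round(2),'turn',r.round(2))
E
python3 -c "
from h import *
plan([.4536,-.2626,.1],-29); plan([.4536,-.2626,.046],-29)"
```

```text
clock 8.2 pos [ 0.4574 -0.2312  0.2386] h -28.09 y [-0.0167  0.0062 -0.9998] F [-0.7  1.4 -0.6] | shift [1.17 5.54 0.55] turn [0.2  0.18 0.03]
clock 8.2 pos [ 0.4574 -0.2312  0.2386] h -28.09 y [-0.0167  0.0062 -0.9998] F [-0.7  1.4 -0.6] | shift [1.16 7.7  0.59] turn [0.2  0.18 0.03]
```

Request:
step_arm([
  [[1.17,1.5,0.55],[0.2,0.18,0.03],0],
  [[1.17,3,0.55],[0.2,0.18,0.03],0],
  [[1.17,4.5,0.55],[0.2,0.18,0.03],0],
  [[1.17,5.5,0.55],[0.2,0.18,0.03],0],
  [[1.17,5.5,0.55],[0.2,0.18,0.03],0],
  [[1.17,5.5,0.55],[0.2,0.18,0.03],0],
])

```text
clock: 8.7
position: [0.4542, -0.2613, 0.1015]
tcp_rot: [[-0.482, -0.001, 0.876], [-0.876, 0.0, -0.482], [-0.0, -1.0, -0.001]]
wrist_force: [-0.5, -1.0, 0.7]
opening: 0.0853
```

```bash
python3 - <<'E'
from h import *
capture('wrist')
plan([.4536,-.2626,.046],-29)
c=capture('wrist');Rt=cam(c);print(Rt[0].shape)
q=pix(c,[.4536,-.2626,.052],Rt);print(q);u,v=map(int,q)
overlay(c,Rt,lidpts(.4536,-.2626,np.radians(61)),(u-75,max(v-75,0),u+75,min(v+75,400)),'l2.png',4)
plan([.4536,-.2626,.046],-29)
E
```

```text
clock 8.75 pos [ 0.4557 -0.2626  0.1039] h -28.82 y [ 0.0033 -0.0024 -1.    ] F [-0.6 -0.7  0.5] | shift [ 0.04  2.32 -0.08] turn [-0.05  0.04  0.01]
(3, 3)
[316.75104288 230.70801747]
clock 8.8 pos [ 0.4565 -0.2635  0.1054] h -28.83 y [ 0.0057 -0.0042 -1.    ] F [0.1 0.5 0.6] | shift [ 0.02  2.38 -0.13] turn [-0.08  0.03  0.01]
```

View pics/l2.png

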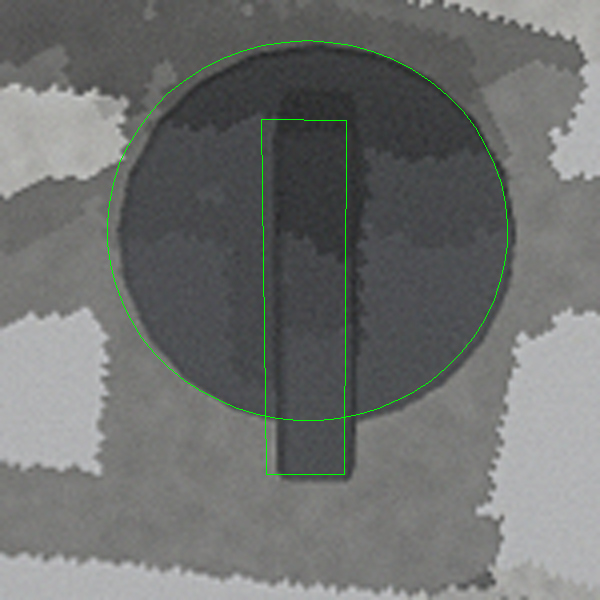

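Request:
step_arm([
  [[0.02,0.7,-0.03],[0,0.03,0],0],
  [[0.02,1.4,-0.03],[0,0.03,0],0],
  [[0.02,2,-0.03],[0,0.03,0],0],
  [[0.02,2.2,-0.03],[0,0.03,0],0],
  [[0.02,2.2,-0.03],[0,0.03,0],0],
  [[0.02,2.2,-0.03],[0,0.03,0],0],
])

```text
clock: 9.3
position: [0.4554, -0.2645, 0.0504]
tcp_rot: [[-0.486, 0.006, 0.874], [-0.874, -0.004, -0.486], [0.001, -1.0, 0.007]]
wrist_force: [-0.2, -0.5, -0.8]
opening: 0.0854
```

```bash
python3 -c "
from h import *
plan([.4546,-.2632,.046],-29)"
```

```text
clock 9.3 pos [ 0.4554 -0.2645  0.0504] h -29.06 y [ 0.0056 -0.0043 -1.    ] F [-0.2 -0.5 -0.8] | shift [-0.03  0.17 -0.05] turn [-0.08 -0.01  0.01]
```

Request:
step_arm([
  [[-0.03,0.17,-0.05],[-0.08,0,0],0],
  [[-0.03,0.17,-0.05],[-0.08,0,0],100],
  [[-0.03,0.17,-0.05],[-0.08,0,0],255],
  [[-0.03,0.17,-0.05],[-0.08,0,0],255],
  [[-0.03,0.17,-0.05],[-0.08,0,0],255],
  [[-0.03,0.17,-0.05],[-0.08,0,0],255],
  [[-0.03,0.17,-0.05],[-0.08,0,0],255],
  [[-0.03,0.17,-0.05],[-0.08,0,0],255],
  [[-0.03,0.17,-0.05],[-0.08,0,0],255],
])

```text
clock: 10.05
position: [0.4535, -0.2627, 0.0444]
tcp_rot: [[-0.486, -0.003, 0.874], [-0.874, 0.001, -0.486], [0.001, -1.0, -0.003]]
wrist_force: [-0.4, 0.4, 1.7]
opening: 0.0111
```

```bash
python3 -c "
from h import *
s=get_state();print(s['opening'],s['wrist_force'],s['ft_torque'])
plan([.4546,-.2632,.2],-29)"
```

```text
0.011090888276108766 [-0.42721925  0.44208442  1.7115201 ] [0.00279799 0.02880262 0.0316737 ]
clock 10.05 pos [ 0.4535 -0.2627  0.0444] h -29.09 y [-2.7e-03  7.0e-04 -1.0e+00] F [-0.4  0.4  1.7] | shift [ 0.   -6.22  0.03] turn [ 0.03 -0.02  0.01]
```

Request:
step_arm([
  [[0,-0.5,0],[0,0,0],255],
  [[0,-1.8,0],[0,0,0],255],
  [[0,-3.3,0],[0,0,0],255],
  [[0,-4.8,0],[0,0,0],255],
  [[0,-6.3,0],[0,0,0],255],
  [[0,-7.8,0],[0,0,0],255],
  [[0,-7.8,0],[0,0,0],255],
])

```text
clock: 10.63
position: [0.4573, -0.265, 0.2499]
tcp_rot: [[-0.486, 0.01, 0.874], [-0.874, -0.009, -0.486], [0.003, -1.0, 0.013]]
wrist_force: [1.4, -0.6, 0.7]
opening: 0.0107
```

```bash
python3 -c "
from h import *
print(get_state()['opening'])
plan([.505,-.016,.24],-91)"
```

```text
0.010738207522999798
clock 10.6333 pos [ 0.4573 -0.265   0.2499] h -29.08 y [ 0.0104 -0.0087 -0.9999] F [ 1.4 -0.6  0.7] | shift [-9.64  0.33 -3.18] turn [-0.15 12.38 -0.06]
```

Request:
step_arm([
  [[-9.6,0.3,-3.2],[-0.15,12.4,0],255],
  [[-9.6,0.3,-3.2],[-0.15,12.4,0],255],
  [[-9.6,0.3,-3.2],[-0.15,12.4,0],255],
  [[-9.6,0.3,-3.2],[-0.15,12.4,0],255],
  [[-9.6,0.3,-3.2],[-0.15,12.4,0],255],
  [[-9.6,0.3,-3.2],[-0.15,12.4,0],255],
  [[-9.6,0.3,-3.2],[-0.15,12.4,0],255],
  [[-9.6,0.3,-3.2],[-0.15,12.4,0],255],
  [[-9.6,0.3,-3.2],[-0.15,12.4,0],255],
  [[-9.6,0.3,-3.2],[-0.15,12.4,0],255],
])

```text
clock: 11.47
position: [0.5005, -0.0132, 0.2319]
tcp_rot: [[-1.0, -0.009, -0.022], [0.022, 0.012, -1.0], [0.01, -1.0, -0.011]]
wrist_force: [0.5, -0.3, -1.0]
opening: 0.0109
```

Request:
step_arm([
  [[0,0,0],[0,0,0],255],
  [[0,0,0],[0,0,0],255],
])

```text
clock: 11.63
position: [0.5005, -0.0141, 0.2319]
tcp_rot: [[-1.0, -0.009, -0.018], [0.018, 0.012, -1.0], [0.009, -1.0, -0.011]]
wrist_force: [-0.8, 0.9, -0.9]
opening: 0.0107
```

```bash
python3 - <<'E'
from h import *
np.set_printoptions(precision=4,suppress=True)
plan([.505,-.016,.24],-91)
c=capture('wrist');Rt=cam(c);save(c,'w3.png')
s=get_state(); plan([.505,-.016,.24],-91); p=s['position']; R=np.array(s['tcp_rot'])
h=np.arctan2(R[1,2],R[0,2])
for n in ['socket','slot','halfway','mate_face','lid','lid_flange','module_face_l']:
    for r in mark_of('wrist',n)[:3]: print(n,r['confidence'],np.array(r['centre']),pix(c,r['centre'],Rt).round())
def circ(x,y,z,r): t=np.linspace(0,2*np.pi,80); return [[x+r*np.cos(a),y+r*np.sin(a),z] for a in t]
X,Y=.5758,-.0162
a=np.radians(-1); ax=np.array([np.cos(a),np.sin(a),0]); o=np.array([X,Y,.102])
overlay(c,Rt,lidpts(p[0],p[1],h+np.pi/2,p[2]-.0444)+[circ(X,Y,.102,.04),circ(X,Y,.102,.0225),[o+ax*.033,o-ax*.033]],(200,20,460,400),'w3o.png',2)
E
```

```text
clock 11.6333 pos [ 0.5005 -0.0141  0.2319] h -91.02 y [-0.0091  0.0116 -0.9999] F [-0.8  0.9 -0.9] | shift [-0.18 -0.33  0.07] turn [ 0.13 -0.    0.11]
clock 11.6833 pos [ 0.5006 -0.0142  0.2319] h -91.03 y [-0.0091  0.0116 -0.9999] F [-0.5  0.  -0.9] | shift [-0.18 -0.33  0.07] turn [ 0.13 -0.01  0.11]
socket 0.83 [ 0.5785 -0.0182  0.0986] [328.  95.]
slot 0.95 [ 0.6146 -0.0119  0.1003] [319.  43.]
halfway 0.77 [ 0.6097 -0.0533  0.1033] [376.  49.]
mate_face 0.49 [0.5808 0.0783 0.0055] [235.  97.]
lid 0.96 [ 0.5001 -0.0094  0.1912] [314. 240.]
lid 0.91 [ 0.4354 -0.1547  0.0023] [446. 224.]
lid 0.89 [ 0.3339 -0.2676  0.0033] [528. 298.]
lid_flange 0.73 [ 0.3303 -0.2672  0.0169] [534. 307.]
lid_flange 0.62 [ 0.4352 -0.155   0.0106] [449. 226.]
lid_flange 0.59 [0.6182 0.0366 0.0422] [266.  52.]
module_face_l 0.63 [0.5432 0.035  0.0415] [273. 136.]
module_face_l 0.61 [0.6182 0.0343 0.0427] [269.  52.]
module_face_l 0.59 [ 0.5034 -0.0153  0.1893] [325. 233.]
```

View pics/w3o.png

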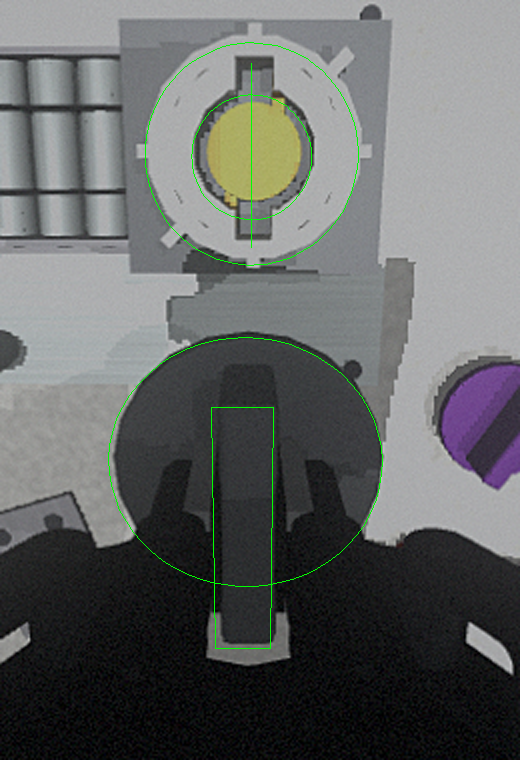

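```bash
cat > fit.py <<'E'
from h import *
from scipy.optimize import least_squares
def rays(c,Rt,X,Y,z,r,angs,sign,w=.006):
    """edge points of a circle: sign=+1 brighter outside"""
    g=cv2.GaussianBlur(cv2.cvtColor(c['img'],cv2.COLOR_RGB2GRAY),(0,0),.8).astype(np.float32); out=[]
    rr=np.arange(r-w,r+w,.0002)
    for a in angs:
        P=np.array([pix(c,[X+q*np.cos(a),Y+q*np.sin(a),z],Rt) for q in rr],np.float32)
        v=cv2.remap(g,P[None,:,0],P[None,:,1],cv2.INTER_LINEAR)[0]
        d=sign*(v[5:]-v[:-5]); k=d.argmax()
        if d[k]>12: out.append([X+(rr[k]+.0005)*np.cos(a),Y+(rr[k]+.0005)*np.sin(a)])
    out=np.array(out); f=lambda q:np.hypot(out[:,0]-q[0],out[:,1]-q[1])-q[2]
    s=least_squares(f,[X,Y,r],loss='soft_l1',f_scale=.0005); return s.x.round(5),len(out),np.median(abs(f(s.x))).round(5)
E
python3 - <<'E'
from fit import *
c=capture('wrist');s=get_state();Rt=cam(c);p=s['position']
A=np.radians([a for a in range(0,360,3) if min(a%45,45-a%45)>8])
print('outer',rays(c,Rt,.577,-.0165,.102,.04,A,-1))
B=np.radians([a for a in range(0,360,3) if abs((a+90)%180-90)>28])
print('inner',rays(c,Rt,.577,-.0165,.102,.0225,B,1))
z=p[2]-.0444+.022
for w in (.004,.006): print('lid',p,rays(c,Rt,p[0]+.001,p[1],z,.034,np.radians(np.r_[-70:71:3]),1,w))
# bar sides: gradient along y at bar top plane
g=cv2.GaussianBlur(cv2.cvtColor(c['img'],cv2.COLOR_RGB2GRAY),(0,0),.7)
for dx in (.0,.006,.012,.018):
    q=pix(c,[p[0]+dx,p[1],p[2]+.0076],Rt); u,v=q.round().astype(int); print(dx,q.round(1),g[v,u-24:u+26:1].tolist())
E
```

```text
outer (array([ 0.57846, -0.01694,  0.04029]), 80, np.float64(0.00022))
inner (array([ 0.57831, -0.01704,  0.02271]), 82, np.float64(0.00013))
lid [ 0.50071716 -0.01420989  0.2317451 ] (array([ 0.50348, -0.01515,  0.03261]), 47, np.float64(0.00013))
lid [ 0.50071716 -0.01420989  0.2317451 ] (array([ 0.50348, -0.01515,  0.03261]), 47, np.float64(0.00013))
0.0 [320.9 287.5] [23, 23, 19, 15, 19, 18, 20, 18, 17, 23, 24, 17, 19, 24, 36, 43, 44, 44, 43, 44, 45, 45, 45, 45, 44, 46, 46, 45, 45, 44, 46, 47, 45, 45, 46, 47, 47, 46, 45, 42, 28, 19, 21, 22, 21, 17, 19, 15, 18, 20]
0.006 [320.5 274.5] [49, 49, 50, 51, 50, 49, 49, 45, 32, 21, 21, 22, 21, 27, 39, 44, 45, 46, 46, 46, 47, 47, 46, 47, 49, 48, 48, 46, 47, 46, 46, 47, 45, 45, 47, 47, 47, 46, 45, 43, 33, 23, 19, 20, 21, 26, 43, 51, 51, 51]
0.012 [320.2 261.1] [52, 51, 53, 53, 52, 51, 50, 49, 51, 51, 39, 26, 21, 27, 40, 48, 51, 54, 54, 53, 54, 54, 54, 53, 52, 53, 54, 56, 55, 54, 54, 55, 54, 55, 55, 54, 54, 53, 52, 52, 51, 47, 35, 24, 21, 32, 47, 53, 53, 52]
0.018 [319.9 247.3] [53, 53, 54, 54, 54, 55, 54, 54, 52, 54, 53, 46, 33, 34, 45, 51, 54, 55, 54, 55, 56, 56, 55, 55, 55, 54, 55, 56, 55, 55, 55, 54, 55, 54, 55, 56, 57, 55, 54, 53, 51, 50, 42, 32, 45, 52, 54, 53, 52, 53]
```

```bash
python3 - <<'E'
from fit import *
c=capture('wrist');s=get_state();Rt=cam(c);p=s['position']
z=p[2]-.0444+.014
for a in (40,60,75): print('lid',p,rays(c,Rt,p[0]+.001,p[1]-.001,z,.034,np.radians(np.r_[-a:a+1:3]),1,.004))
R=np.array(s['tcp_rot']); print(R)
# slot sides: +x slot and -x slot centre lines
g=cv2.GaussianBlur(cv2.cvtColor(c['img'],cv2.COLOR_RGB2GRAY),(0,0),.7).astype(np.float32)
for dx in (-.03,-.0275,.0275,.03):
    ys=np.arange(-.012,.012,.0002); P=np.array([pix(c,[.5784+dx,-.017+y,.102],Rt) for y in ys],np.float32)
    v=cv2.remap(g,P[None,:,0],P[None,:,1],cv2.INTER_LINEAR)[0]; d=v[5:]-v[:-5]
    print(dx,ys[d.argmin()]+.0005,ys[d.argmax()]+.0005)
E
```

```text
lid [ 0.50071019 -0.01421135  0.23175343] (array([ 0.49939, -0.01494,  0.03463]), 27, np.float64(0.0001))
lid [ 0.50071019 -0.01421135  0.23175343] (array([ 0.49945, -0.01503,  0.03456]), 41, np.float64(0.00012))
lid [ 0.50071019 -0.01421135  0.23175343] (array([ 0.49952, -0.01498,  0.03449]), 51, np.float64(0.00015))
[[-0.99977539 -0.00918454 -0.01909998]
 [ 0.01899234  0.01166743 -0.99975155]
 [ 0.0094051  -0.99988975 -0.01149037]]
-0.03 -0.006099999999999986 0.00790000000000005
-0.0275 -0.006699999999999987 0.0077000000000000506
0.0275 -0.007499999999999989 0.006300000000000045
0.03 -0.007499999999999989 0.006300000000000045
```

```bash
python3 -c "
from h import *
plan([.5788,-.0158,.155],-91.2)"
```

```text
clock 12.1333 pos [ 0.5007 -0.0142  0.2318] h -91.09 y [-0.0092  0.0117 -0.9999] F [-0.6  0.3 -1.4] | shift [-3.15  3.04  0.04] turn [0.13 0.02 0.11]
```

Request:
step_arm([
  [[-1,0,0.04],[0.13,0.02,0.11],255],
  [[-2,0,0.04],[0.13,0.02,0.11],255],
  [[-3.15,0,0.04],[0.13,0.02,0.11],255],
  [[-3.15,1,0.04],[0.13,0.02,0.11],255],
  [[-3.15,2,0.04],[0.13,0.02,0.11],255],
  [[-3.15,3,0.04],[0.13,0.02,0.11],255],
  [[-3.15,3,0.04],[0.13,0.02,0.11],255],
  [[-3.15,3,0.04],[0.13,0.02,0.11],255],
])

```text
clock: 12.8
position: [0.5776, -0.0156, 0.1543]
tcp_rot: [[-1.0, -0.004, -0.021], [0.021, 0.001, -1.0], [0.004, -1.0, -0.0]]
wrist_force: [0.4, -0.6, -0.3]
opening: 0.0108
```

```bash
python3 -c "
from h import *
plan([.5788,-.0158,.155],-91.2);plan([.5788,-.0158,.132],-91.2)"
```

```text
clock 12.8 pos [ 0.5776 -0.0156  0.1543] h -91.18 y [-3.8e-03  6.0e-04 -1.0e+00] F [ 0.4 -0.6 -0.3] | shift [-0.05 -0.03  0.01] turn [0.01 0.   0.04]
clock 12.8 pos [ 0.5776 -0.0156  0.1543] h -91.18 y [-3.8e-03  6.0e-04 -1.0e+00] F [ 0.4 -0.6 -0.3] | shift [-0.05  0.89  0.01] turn [0.01 0.   0.04]
```

Descend stepwise, watching force.

Request:
step_arm([
  [[-0.05,0,0.01],[0.01,0,0.04],255],
  [[-0.05,0.15,0.01],[0.01,0,0.04],255],
  [[-0.05,0.3,0.01],[0.01,0,0.04],255],
  [[-0.05,0.4,0.01],[0.01,0,0.04],255],
  [[-0.05,0.45,0.01],[0.01,0,0.04],255],
])

```text
clock: 13.22
position: [0.5801, -0.016, 0.145]
tcp_rot: [[-1.0, 0.004, -0.021], [0.021, -0.001, -1.0], [-0.004, -1.0, 0.001]]
wrist_force: [0.5, 0.4, -1.0]
opening: 0.0106
```

Request:
step_arm([
  [[0,0.1,0],[0,0,0],255],
  [[0,0.18,0],[0,0,0],255],
  [[0,0.25,0],[0,0,0],255],
])

```text
clock: 13.47
position: [0.5799, -0.016, 0.1383]
tcp_rot: [[-1.0, 0.004, -0.021], [0.021, -0.001, -1.0], [-0.004, -1.0, 0.001]]
wrist_force: [0.2, 0.5, -1.6]
opening: 0.0109
```

```bash
python3 -c "
from h import *
print(get_state()['ft_torque'])
plan([.5788,-.0158,.132],-91.2)"
```

```text
[0.01344348 0.00148481 0.01763073]
clock 13.4667 pos [ 0.5799 -0.016   0.1383] h -91.19 y [ 3.5e-03 -8.0e-04 -1.0e+00] F [ 0.2  0.5 -1.6] | shift [ 0.05  0.25 -0.01] turn [-0.01  0.   -0.04]
```

Request:
step_arm([
  [[0.03,0.08,0],[0,0,-0.02],255],
  [[0.03,0.15,0],[0,0,-0.02],255],
  [[0.03,0.2,0],[0,0,-0.02],255],
  [[0.03,0.2,0],[0,0,-0.02],255],
])

```text
clock: 13.8
position: [0.5791, -0.016, 0.1331]
tcp_rot: [[-1.0, 0.001, -0.021], [0.021, -0.001, -1.0], [-0.001, -1.0, 0.001]]
wrist_force: [-0.6, -1.0, -1.8]
opening: 0.011
```

Request:
step_arm([
  [[0,0.04,0],[0,0,0],255],
  [[0,0.06,0],[0,0,0],255],
])

```text
clock: 13.97
position: [0.5795, -0.016, 0.1324]
tcp_rot: [[-1.0, 0.002, -0.021], [0.021, -0.001, -1.0], [-0.002, -1.0, 0.001]]
wrist_force: [-0.4, -0.4, 2.5]
opening: 0.011
```

Request:
step_arm([
  [[0,0.04,0],[0,0,0],255],
  [[0,0.04,0],[0,0,0],255],
])

```text
clock: 14.13
position: [0.5795, -0.016, 0.1323]
tcp_rot: [[-1.0, 0.002, -0.021], [0.021, -0.001, -1.0], [-0.002, -1.0, 0.001]]
wrist_force: [-2.2, -0.5, 5.2]
opening: 0.0107
```

```bash
python3 -c "
from h import *
print(get_state()['ft_torque'])
plan([.5788,-.0158,.132],-91.2)"
```

```text
[0.05881482 0.63783853 0.02330553]
clock 14.1333 pos [ 0.5795 -0.016   0.1323] h -91.18 y [ 2.e-03 -8.e-04 -1.e+00] F [-2.2 -0.5  5.2] | shift [ 0.03  0.01 -0.01] turn [-0.01  0.   -0.02]
```

Request:
step_arm([
  [[0,-0.02,0],[0,0.5,0],255],
  [[0,-0.02,0],[0,1,0],255],
  [[0,-0.02,0],[0,1.5,0],255],
  [[0,-0.02,0],[0,2,0],255],
  [[0,-0.02,0],[0,2.5,0],255],
  [[0,-0.02,0],[0,3,0],255],
  [[0,-0.02,0],[0,3.5,0],255],
  [[0,-0.02,0],[0,4,0],255],
])

```text
clock: 14.8
position: [0.5797, -0.0165, 0.1324]
tcp_rot: [[-0.932, 0.003, -0.363], [0.363, -0.002, -0.932], [-0.003, -1.0, 0.001]]
wrist_force: [-1.6, -1.5, 2.6]
opening: 0.0112
```

```bash
python3 -c "
from h import *
print(get_state()['ft_torque'],get_state()['joints'])
plan([.5792,-.016,.1322],-136.2)"
```

```text
[-0.21898857  0.31127395  0.11281221] [-1.20312648e-01  7.18617356e-02  1.91308736e+00 -1.84737600e-03
  1.15365464e+00  1.82260765e+00]
clock 14.8 pos [ 0.5797 -0.0165  0.1324] h -111.28 y [ 0.0028 -0.002  -1.    ] F [-1.6 -1.5  2.6] | shift [ 0.02  0.01 -0.01] turn [-0.    4.98 -0.04]
```

Request:
step_arm([
  [[0.02,0,-0.01],[0,0.5,0],255],
  [[0.02,0,-0.01],[0,1,0],255],
  [[0.02,0,-0.01],[0,1.5,0],255],
  [[0.02,0,-0.01],[0,2,0],255],
  [[0.02,0,-0.01],[0,2.5,0],255],
  [[0.02,0,-0.01],[0,3,0],255],
  [[0.02,0,-0.01],[0,3.5,0],255],
  [[0.02,0,-0.01],[0,4,0],255],
  [[0.02,0,-0.01],[0,4.5,0],255],
  [[0.02,0,-0.01],[0,4.9,0],255],
])

```text
clock: 15.63
position: [0.5792, -0.0169, 0.1325]
tcp_rot: [[-0.698, 0.003, -0.716], [0.716, -0.004, -0.698], [-0.004, -1.0, 0.001]]
wrist_force: [-1.2, -4.8, 2.4]
opening: 0.0108
```

Request:
step_arm([
  [[0,0,0],[0,0,0],255],
  [[0,0,0],[0,0,0],255],
])

```text
clock: 15.8
position: [0.5794, -0.0168, 0.1325]
tcp_rot: [[-0.699, 0.003, -0.715], [0.715, -0.003, -0.699], [-0.004, -1.0, 0.0]]
wrist_force: [-1.2, -5.4, 3.6]
opening: 0.0111
```

```bash
python3 - <<'E'
from h import *
np.set_printoptions(precision=4,suppress=True)
s=get_state();print(s['ft_torque'],s['opening'])
plan([.5792,-.016,.1322],-136.1)
c=capture('wrist');Rt=cam(c);p=s['position'];R=np.array(s['tcp_rot']);h=np.arctan2(R[1,2],R[0,2])
for n in ['halfway','slot']:
    for r in mark_of('wrist',n)[:2]: print(n,r['confidence'],np.array(r['centre']),pix(c,r['centre'],Rt).round())
X,Y=.5792,-.016; a=np.radians(-46.1); d=np.array([np.cos(a),np.sin(a),0]);o=np.array([X,Y,.1])
overlay(c,Rt,lidpts(p[0],p[1],h+np.pi/2,p[2]-.0444)[:1]+[[o+d*.04,o+d*.049]],(200,60,460,360),'w4.png',2)
for cn in ('scene','side'):
    c=capture(cn)
    for n in ['module_face_l','mate_face','lid_flange','module']:
        for r in mark_of(cn,n)[:2]: print(cn,n,r['confidence'],np.array(r['centre']))
E
```

```text
[-0.9416  0.4129  0.1058] 0.01107781019899697
clock 15.8 pos [ 0.5794 -0.0168  0.1325] h -135.61 y [ 0.0031 -0.0033 -1.    ] F [-1.2 -5.4  3.6] | shift [ 0.03  0.01 -0.02] turn [-0.    0.1  -0.05]
halfway 0.72 [ 0.6156 -0.0526  0.1037] [321. 152.]
slot 0.75 [ 0.615  -0.0129  0.1   ] [268. 208.]
scene module_face_l 0.91 [0.6224 0.0369 0.0404]
scene module_face_l 0.64 [0.5421 0.0395 0.0428]
scene mate_face 0.69 [0.5802 0.0373 0.0424]
scene lid_flange 0.87 [ 0.3276 -0.4047  0.0137]
scene lid_flange 0.65 [ 0.4308 -0.3867  0.0164]
scene module 0.85 [0.5793 0.0804 0.006 ]
scene module 0.71 [ 0.5814 -0.0177  0.1018]
side module_face_l 0.46 [0.5403 0.0354 0.038 ]
side mate_face 0.65 [0.5787 0.0413 0.0416]
side lid_flange 0.98 [ 0.4318 -0.3861  0.0154]
side lid_flange 0.92 [ 0.3353 -0.2686  0.0147]
side module 0.48 [0.5817 0.085  0.0072]
```

View pics/w4.png

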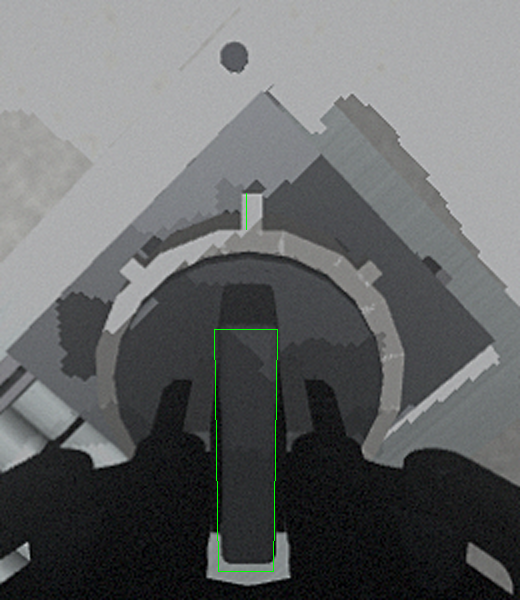

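Request:
step_arm([
  [[0.02,0,-0.02],[0,0.15,0],255],
  [[0.02,0,-0.02],[0,0.15,0],255],
  [[0.02,0,-0.02],[0,0.15,0],255],
  [[0.02,0,-0.02],[0,0.15,0],255],
])

```text
clock: 16.78
position: [0.5794, -0.0164, 0.1325]
tcp_rot: [[-0.69, 0.003, -0.724], [0.724, -0.004, -0.69], [-0.005, -1.0, 0.001]]
wrist_force: [-2.1, -7.0, 4.2]
opening: 0.0106
```

```bash
python3 - <<'E'
from h import *
s=get_state();print(s['ft_torque'],s['opening'])
plan([.5792,-.016,.1322],-136.2)
c=capture('wrist');Rt=cam(c);p=get_state()['position']
g=cv2.GaussianBlur(cv2.cvtColor(c['img'],cv2.COLOR_RGB2GRAY),(0,0),.6)
for v in (158,162,166,170): print(v,g[v,310:342].tolist())
for v in (235,260,290,315): print(v,g[v,300:345].tolist())
E
```

```text
[-1.17677035  0.41135255  0.14732634] 0.010602085290087332
clock 16.7833 pos [ 0.5794 -0.0164  0.1325] h -136.35 y [ 0.003  -0.0042 -1.    ] F [-2.1 -7.   4.2] | shift [ 0.02  0.01 -0.01] turn [-0.01 -0.03 -0.06]
158 [115, 115, 116, 116, 116, 117, 117, 116, 114, 125, 161, 174, 173, 172, 172, 172, 174, 173, 176, 170, 121, 92, 104, 94, 83, 79, 79, 81, 80, 80, 80, 80]
162 [116, 116, 117, 115, 114, 115, 115, 115, 115, 119, 157, 173, 172, 170, 171, 171, 169, 171, 173, 168, 121, 82, 77, 78, 78, 80, 81, 81, 79, 80, 81, 80]
166 [97, 83, 75, 73, 76, 88, 83, 70, 65, 80, 151, 173, 172, 170, 170, 171, 169, 169, 172, 169, 121, 85, 75, 76, 74, 74, 79, 80, 79, 77, 76, 75]
170 [77, 79, 80, 80, 79, 80, 78, 76, 73, 83, 150, 174, 172, 171, 172, 171, 170, 161, 148, 134, 101, 80, 77, 80, 77, 76, 76, 78, 76, 75, 75, 78]
235 [55, 56, 55, 54, 56, 58, 54, 57, 52, 43, 47, 51, 56, 56, 53, 56, 55, 58, 57, 54, 51, 53, 55, 56, 60, 66, 69, 68, 68, 69, 68, 67, 68, 67, 69, 67, 64, 59, 49, 52, 56, 55, 54, 54, 56]
260 [49, 50, 53, 52, 51, 48, 36, 25, 24, 29, 42, 49, 48, 50, 53, 54, 54, 53, 54, 52, 53, 54, 53, 51, 50, 51, 53, 53, 50, 54, 54, 54, 53, 54, 51, 50, 47, 45, 32, 23, 25, 33, 47, 52, 52]
290 [20, 20, 15, 12, 10, 18, 25, 23, 25, 22, 20, 33, 37, 39, 43, 46, 43, 45, 46, 46, 44, 43, 46, 47, 45, 44, 44, 44, 45, 44, 44, 45, 45, 45, 46, 42, 37, 23, 16, 20, 21, 19, 19, 11, 16]
315 [13, 12, 20, 18, 10, 7, 13, 19, 20, 16, 21, 38, 40, 42, 44, 47, 43, 43, 41, 44, 44, 42, 42, 42, 45, 44, 42, 39, 44, 45, 45, 43, 46, 43, 42, 43, 37, 27, 18, 14, 14, 14, 12, 13, 15]
```

Request:
step_arm([
  [[-0.03,0,0.03],[0,0.06,0],255],
  [[-0.03,0,0.03],[0,0.06,0],255],
  [[-0.03,0,0.03],[0,0.06,0],255],
  [[-0.03,0,0.03],[0,0.06,0],255],
])

```text
clock: 17.17
position: [0.5793, -0.0167, 0.1324]
tcp_rot: [[-0.686, 0.003, -0.728], [0.728, -0.002, -0.686], [-0.004, -1.0, -0.0]]
wrist_force: [-2.7, -5.9, 5.7]
opening: 0.0111
```

```bash
python3 - <<'E'
from h import *
s=get_state();print(s['ft_torque'],s['opening'])
plan([.5792,-.016,.1322],-136.3)
c=capture('scene'); x=cv2.imread('pics/scene0.png')
a=cv2.resize(c['img'][130:280,200:400,::-1],(780,585),interpolation=cv2.INTER_CUBIC); cv2.imwrite('pics/fin.png',a)
E
```

```text
[-0.84918338  0.48805819  0.1084528 ] 0.011053364812972886
clock 17.1667 pos [ 0.5793 -0.0167  0.1324] h -136.68 y [ 0.0029 -0.0025 -1.    ] F [-2.7 -5.9  5.7] | shift [ 0.02  0.01 -0.02] turn [ 0.   -0.08 -0.04]
```

View pics/fin.png

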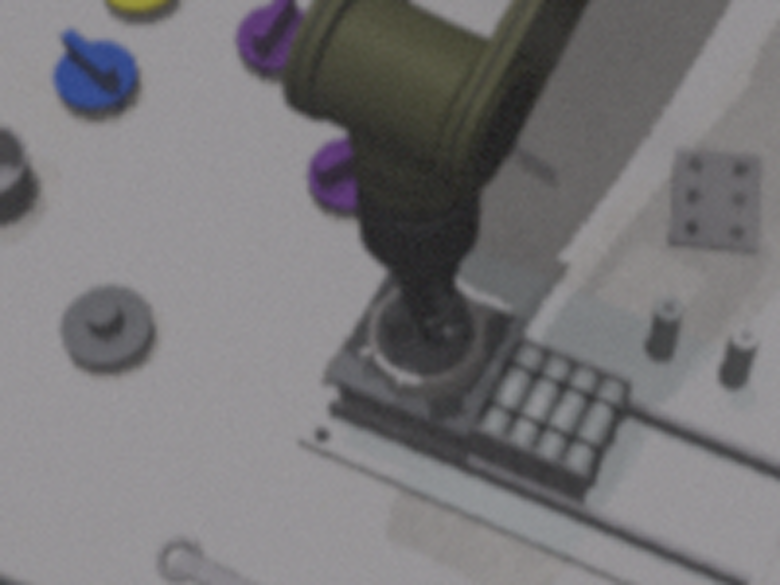

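The lid is seated in the collar and the module is flush. The bystanders are standing and in their places. Handing in.

```bash
python3 -c "
from bench import *
print(hand_in())"
```

```text
the job is handed in; nothing more can be done
None
```

I pushed the loose module flush and put the grey bar-grip lid fully down in the socket. I then twisted the lid clockwise to halfway and handed in at about 17 s, with the arm still gripping and holding it there.

- **Module:** it stopped against the bolted-down module, with the push force rising to 32 N, no further movement and almost no twisting moment. The trained networks put its mating face on the mate face, within their roughly 4 mm error, and the final picture shows no gap.
- **Lid depth:** the tool was at 132.4 mm, the height I calculated for the flange resting on the collar, with about 6 N of contact force.
- **Lid angle:** the lid is turned about 45.5° from the entry slots, based on a tray yaw of -1.0 to -1.3°. It is short of the 67° where the latch starts to move. The spring's turning moment was felt, about 0.11 N m.
- **What disagreed:** before the last 0.3° turn, the wrist picture suggested the bar was about 0.8° short of the long mark. The tool heading and slot measurement said it was on target, so I settled in between. A sideways force of about 6 N also remains on the lid.
- **Other things:** the blanking cap, spare cells and coloured look-alikes in the final picture stand where they were. The cup and one look-alike show only in part. The meter and another look-alike were outside the picture, so I did not recheck them.

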